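# Pin back the belt tensioner of the dough sheeter's drive

## Robot

A 6-joint arm with a two-finger parallel gripper is mounted at the origin on a cart in front of the work surface, level with it; the furniture and walls round the work are solid. World frame = base frame: x ahead of the robot, y to its left, z up, the work surface at z = 0. Lengths are in mm, angles in rad, forces in N, time in s.
With the tool pointing down it reaches from about 350 to 875 mm from the base axis. Payload 4.2 kg.
Tool frame: the origin (TCP) lies at the very end of the fingers, on their centre line; the grasp point (between the pads) lies 19 mm behind it; z points along the fingers, y is the line along which they close (so a half turn about z gives the same grasp; the last joint's range is limited). The gripper opens to 85 mm and grips with 20 to 120 N. Pads are 22 mm wide; open, the fingers measure 114 mm over their backs; the gripper's body (76 mm by 85 mm) begins 54 mm behind the grasp point. The pads swing forward as they close: fully open they stand 13 mm farther back than shut.
Start: joints at [-0.851, 0.385, 0.008, 0, -1.194, -0.259], TCP at [277.927, -559.782, 231.312] pointing down, gripper open.
Joint ranges: [-3.14, 3.14], [-1.21, 2.06], [-1.07, 1.41], [-3.16, 2.05], [-2.99, -0.16], [-3.1, 3.1]. Speed limits (rad/s): [2.79, 2.79, 3.14, 3.14, 3.14, 3.14].

## Interface

Orientations are given as a unit quaternion [x, y, z, w].
In Python, from bench import arm gives the robot as it stands. The module is installed in compiled form; this text tells all that it offers.
- The arm moves only by the tool drive_tool, never from a script. Its argument "targets" is a list of rows, each a list of 5 numbers: the closure, from -1 (fully open) to 1 (shut), then the shift along the tool's x, y, z in mm, then the turn about the tool's z in degrees. In form: [[grip, tx, ty, tz, roll], ...]. A call has 1 to 12 rows; each row is the pose to reach, as a shift and turn from the pose commanded when the call began, along the tool's axes at that moment; what a row does not reach only later rows make up. A row lasts 1/10 s, in which the tool goes at most 50 mm and 8.59 degrees, less where a joint would pass 70% of its speed; a pose out of reach is approached as far as the arm can. A call with a gripper value outside its range is refused whole. The fingers move at their own pace and stop on an object; the grip force is fixed at half the most. Time passes only in rows, so rows that repeat a pose let the fingers close. It gives the time, the measured TCP pose, the force, the opening and the grip force at its end, in the units of the state.
- arm.read_state(): the state, without advancing time (a new reading comes with each control period).
- arm.get_image(name): name is "scene" or "top" or "wrist"; returns the picture (384x512x3 uint8, blue, green, red); there is no depth.
- arm.camera_params(name): a dict with "fov_y" (degrees; the focal length in pixels is half the picture's height over the tangent of half this angle, whatever the lens; pixels are square), "cx", "cy" (the principal point, pixels), "rvec" (rotation vector, rad) and "tvec" (3), from world to camera coordinates, as OpenCV has them; the wrist camera has in their place "tool_from_camera" (4x4, takes a point from camera to tool coordinates, whose origin is the TCP and whose axes are the flange's). Camera axes: x right, y down, z forward; pixel columns grow to the right and rows downward; lengths in mm; the calibration is good to about 2 mm. A picture is of the moment at which its call begins: read the wrist's pose just before it. camera_params takes no time and is no camera call.
- arm.job_done(): hands the job in; it is judged then, once.
The state is a dict: "clock": time; "joints": joint angles; "joint_vel": joint speeds; "joint_efforts": joint torques, N m; "position": TCP position; "ee_rot": TCP orientation; "contact_force": force on the tool from outside, world axes, zero at the start; "wrist_torque": the same for the moment, N m; "gripper_width": finger opening in mm; "grasp_force": force on a finger pad.
Only numpy, scipy, OpenCV 4.12 (cv2) and the standard library are available. Lean on these libraries where they do the work, as an engineer would, in place of code of your own. Each camera call takes 0.05 s, during which the arm holds its last target. There are 200 camera calls.

## Task

The drive of the dough sheeter needs a new belt, so its sprung tension wheel must be pinned back. Take the yellow-headed locking pin from its wooden holder, put it through the hole in the red take-up arm and with it swing the arm back against its spring until the pin finds the lock hole in the plate underneath; push it fully home so that its collar lies on the arm, and let go. Feel for the hole gently, never forcing the pin against the drive (keep it well under 40 N), and leave the other things on the table where they are.

Things in the scene. Friction and masses are not known exactly. Their poses are not given: they have to be found in the camera images.
- drive: grey base plate of the drive, 300 x 214 mm, fixed to the table. Origin at table height on the vertical pivot axis of the red arm (pivot top 62 mm above the table); its x axis points to the white gearbox with two pulleys, -x to the end where the pin goes in
- plate_mid (a point): fixed point of the drive, 90 mm to -x of the pivot axis, at the height of the index plate's flat top (32 mm). This aluminium slab lies under the whole sweep of the arm's hole. One through lock hole, 13 mm across, 20 mm deep, 90 mm from the pivot; it is set differently on each drive, under the arm's hole at an unmeasured take_up of 0.50 to 0.97 rad: feel for it with the pin's foot
- take_up (a joint): angle of the red take-up arm about its upright pivot: 0 at rest on its stop, growing anticlockwise seen from above (its hole end moves towards the drive's -y), end stop at 1.25 rad. A spring drives it back to 0: 0.20 N m at rest, plus 0.45 N m per rad (at the hole 2 N at rest, 5 to 7 N at the lock hole)
- take_up_hole (a point): centre of the mouth of the hole in the red arm, on its top face, 44 mm above the table. Through hole 13 mm across, arm 10 mm thick with its underside 2 mm above the index plate; 90 mm from the pivot axis, at rest at (-67, 60) mm in the drive's frame. The arm's other end carries the black tension wheel, 56 mm across, top 69 mm above the table
- pin: locking pin 72 mm long, about 60 g. Origin at the centre of its foot, z up along it. Round steel shank 10 mm across up to 28 mm, tapered to 5.6 mm at the foot; collar 22 mm across from 28 to 32 mm; yellow flat head from 32 to 72 mm, 24 mm wide along x, 14 mm thick along y (grip across this). Foot on the index plate: collar 16 mm above the arm; in the lock hole: collar on the arm
- pin_collar (a point): centre of the underside of the pin's collar, on the pin's axis, 28 mm above its foot. Under the spring's side load the pin drags in the holes: it takes about 5 to 10 N downwards to slide it, and a push that meets this drag is not yet the plate or the arm, which are rigid
- pin_holder: light wooden block 64 x 64 x 34 mm, fixed to the table, origin at the centre of its underside; the pin stands upright in the 13 mm hole at its centre, collar on the block's top, foot 6 mm above the table
- cutter: tinplate fluted pastry cutter, 54 mm across, 39 mm high, loose bystander; origin at the centre of its underside
- brush: pastry brush with beech handle, 182 x 39 x 12 mm, loose bystander; origin at the centre of its underside, x along the handle
- wheel_cutter: pastry wheel with a brown wooden handle, 161 x 26 x 27 mm, loose bystander; origin at the centre of its underside, x along the handle
- nut: walnut, 31 mm, loose bystander
There are look-alikes about, which are no part of the job. What is meant by the pin is not green or white, and is the smaller of those in its own colour.

How it is judged (in metres and radians):
On the way, in this order (a step that is already met when the one before it is completed fails the run):
1. the pin stands in the hole of the arm, which is still near rest: foot within 6 mm of the hole's axis and at least 6 mm below the arm's top, arm below 0.3 rad (horizontal distance between pin and take_up_hole below 0.006 m and z of pin in the frame of take_up_hole below -0.006 m and value of joint take_up below 0.3 rad), for 0.1 s.
2. with the pin in its hole the arm is swung back by more than 0.4 rad (horizontal distance between pin and take_up_hole below 0.006 m and z of pin in the frame of take_up_hole below -0.004 m and value of joint take_up above 0.4 rad), for 0.1 s.
At the end, for the whole second after the job is handed in: the pin is fully home through the arm into the lock hole: its collar within 3 mm of the arm's top and within 5 mm of the hole's axis, upright within 0.15 rad, the arm held more than 0.4 rad back from rest, pin and arm at rest (value of joint take_up above 0.4 rad and horizontal distance between pin_collar and take_up_hole below 0.005 m and z of pin_collar in the frame of take_up_hole below 0.003 m and angle between pin's own z axis and vertical below 0.15 rad and linear speed of pin below 0.02 m/s and velocity of joint take_up below 0.05 rad/s); the robot touches nothing.
It fails at once if the pin is forced against the drive (arm or index plate) with more than 40 N (contact force between pin and drive above 40 N).
It fails at once if a loose bystander is moved by more than 30 mm (distance of any of cutter, brush, wheel_cutter, nut from where it was at the start of the episode above 0.03 m).
It also fails if it takes over 72 s, if anything falls off the work surface, if the arm or the gripper's body presses on something with over 40 N, if the wrist force passes 120 N, or if a joint passes its speed limit or range.

## Working session

There is one attempt and no reset: what is moved stays moved. The work goes in short steps, Python scripts to look and compute and a tool call to move; the robot and the scene stay as the last step left them, time stands still between calls to the robot, and variables do not carry over. Pictures are saved under pics/ and viewed, at most 10 in all, crops included, and the job is handed in when it is done.

Besides the shell and the picture viewer there is one more tool, called after "Call:" as name(argument=value, ...) on one line, values as JSON. drive_tool: Moves the arm, as the interface text tells. Its arguments: {"type":"object","properties":{"targets":{"type":"array","items":{"type":"array","items":{"type":"number"}}}},"required":["targets"]}

```bash
mkdir -p pics; cat > h.py <<'E'
import numpy as np, cv2
from bench import arm
from scipy.spatial.transform import Rotation as R
def ray(name,u,v,st=None):
    p=arm.camera_params(name)
    f=192/np.tan(np.radians(p["fov_y"])/2)
    d=np.array([(u-p["cx"])/f,(v-p["cy"])/f,1.])
    if "rvec" in p:
        Rm=cv2.Rodrigues(np.array(p["rvec"],float))[0]; t=np.array(p["tvec"],float).ravel()
        return -Rm.T@t, Rm.T@d
    T=np.array(p["tool_from_camera"]); st=st or arm.read_state()
    Q=R.from_quat(st["ee_rot"]).as_matrix()
    return Q@T[:3,3]+np.array(st["position"]), Q@T[:3,:3]@d
def at(name,u,v,z,st=None):
    o,d=ray(name,u,v,st); return np.round(o+d*(z-o[2])/d[2],1)
E
python3 - <<'E'
from h import *
s=arm.read_state(); print(s)
a=arm.get_image("scene");b=arm.get_image("top")
cv2.imwrite("pics/scene.png",a);cv2.imwrite("pics/top.png",b)
for n in("scene","top","wrist"):print(arm.camera_params(n))
E
```

```text
{'clock': 0.0, 'joints': array([-8.51404501e-01,  3.85580833e-01,  6.63314808e-03, -4.98741681e-04,
       -1.19399567e+00, -2.58615932e-01]), 'joint_vel': array([-8.77640774e-04, -2.87584581e-04,  2.88367562e-05, -3.16344690e-04,
        4.43547543e-04,  9.43629217e-04]), 'joint_efforts': array([-9.87786893e-05, -3.92291987e+01,  1.88403761e+01,  4.18612272e+00,
       -4.57141141e-03, -3.25740928e-06]), 'position': array([ 277.67191033, -559.28560789,  230.20982973]), 'ee_rot': array([-2.28265525e-01,  9.73598297e-01,  1.05657568e-03, -2.99665420e-04]), 'contact_force': array([-0.04978327, -0.08620186,  0.05280328]), 'wrist_torque': array([ 0.04205233,  0.02122594, -0.0342432 ]), 'grasp_force': 0.0, 'gripper_width': 85.16877833892204}
{'fov_y': 51.51219561507856, 'cx': 251.41337665161328, 'cy': 186.78879539202956, 'rvec': array([ 1.88484963, -0.81195231,  0.48056022]), 'tvec': array([-299.69267244,  238.72502855,  974.71666302])}
{'fov_y': 44.01903450251785, 'cx': 261.9507923703135, 'cy': 199.08848056707842, 'rvec': array([ 2.12026537, -2.11294687,  0.21321299]), 'tvec': array([  15.17807481,  498.54673764, 1330.63620201])}
{'fov_y': 59.25958208085982, 'cx': 253.66578321524327, 'cy': 193.40844767556558, 'tool_from_camera': array([[ 5.75250434e-04, -9.47722566e-01, -3.19094980e-01,
         8.27055342e+01],
       [ 9.99999802e-01,  4.63401624e-04,  4.26437743e-04,
        -4.58748241e-01],
       [-2.56275540e-04, -3.19095162e-01,  9.47722645e-01,
        -1.41533324e+02],
       [ 0.00000000e+00,  0.00000000e+00,  0.00000000e+00,
         1.00000000e+00]])}
```

View pics/scene.png

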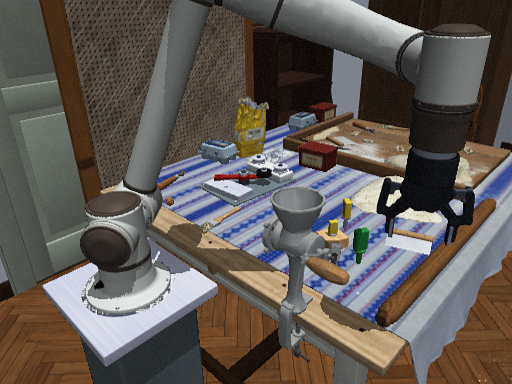

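View pics/top.png

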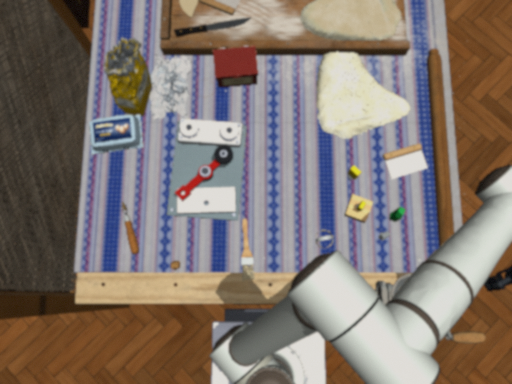

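```bash
python3 - <<'E'
from h import *
a=cv2.imread("pics/scene.png");b=cv2.imread("pics/top.png")
c1=cv2.resize(a[190:270,310:390],(400,400),interpolation=2)
c2=cv2.resize(b[150:230,330:410],(400,400),interpolation=2)
c3=cv2.resize(b[110:220,165:255],(400,489),interpolation=2)
im=np.zeros((500,800,3),np.uint8)
im[:400,:400]=c1;im[:489,400:]=c3
cv2.imwrite("pics/c1.png",im)
for u,v,z in((205,171.5,62),(182.5,192,44),(206,202.5,32),(360,207,60),(355,171,70)):print(at("top",u,v,z))
print(at("scene",334,222,66),at("scene",347,200,72))
E
```

```text
[577.5 183.2  62. ]
[520.1 249.6  44. ]
[491.3 181.4  32. ]
[ 474.3 -265.2   60. ]
[ 578.5 -252.6   70. ]
[ 486.9 -262.4   66. ] [ 612.1 -224.6   72. ]
```

View pics/c1.png

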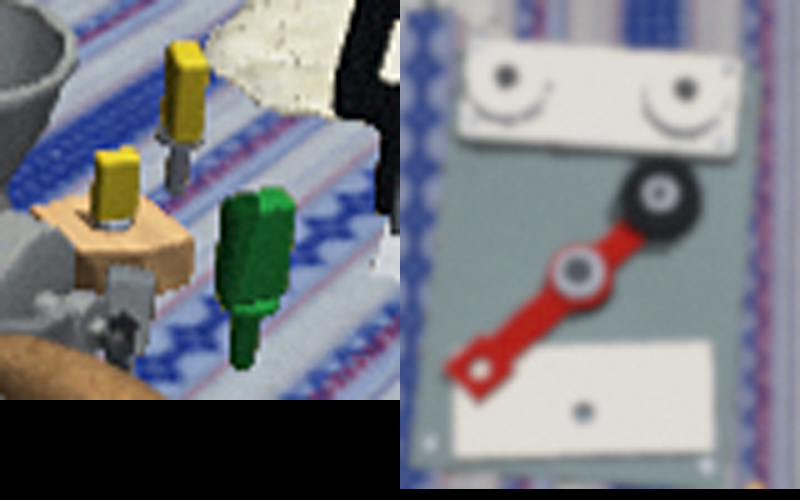

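```bash
python3 - <<'E'
from h import *
for z in(100,150,200,250,300):print(at("scene",298,205,z),at("scene",298,255,z))
print(at("scene",295,303,0),at("top",390,290,0), at("scene",320,262,60))
E
```

```text
[ 448.4 -166.8  100. ] [ 261.2 -314.1  100. ]
[ 374.4 -223.3  150. ] [ 204.8 -356.7  150. ]
[ 300.4 -279.7  200. ] [ 148.5 -399.3  200. ]
[ 226.4 -336.2  250. ] [  92.1 -441.9  250. ]
[ 152.4 -392.7  300. ] [  35.8 -484.4  300. ]
[ 223.4 -338.8    0. ] [ 240.7 -355.7    0. ] [ 319.  -335.7   60. ]
```

Call:
drive_tool(targets=[[-1,-45,-22,0,0],[-1,-90,-45,0,0],[-1,-135,-68,0,0],[-1,-181,-90,0,0],[-1,-205,-45,0,0],[-1,-225,0,0,0],[-1,-247,45,5,0],[-1,-270,90,10,0],[-1,-292,135,20,0],[-1,-312,175,30,0],[-1,-312,175,30,0],[-1,-312,175,30,0]])

```text
clock: 1.3
position: [479.7, -263.3, 201.3]
ee_rot: [-0.23, 0.973, -0.0, -0.0]
contact_force: [0.2, -0.4, 0.3]
gripper_width: 85.5
grasp_force: 0.0
```

```bash
python3 - <<'E'
from h import *
s=arm.read_state(); print(s["clock"],s["position"],s["ee_rot"],s["joints"])
a=arm.get_image("wrist")
cv2.imwrite("pics/w1.png",a)
E
```

```text
1.3 [ 479.6623161  -263.30061039  201.30446803] [-2.29604243e-01  9.73284052e-01 -2.89316834e-05 -2.13414330e-04] [-2.05524518e-01  2.77431631e-01 -2.29905558e-01  2.66684678e-04
 -1.06382134e+00 -9.02059239e-01]
```

View pics/w1.png

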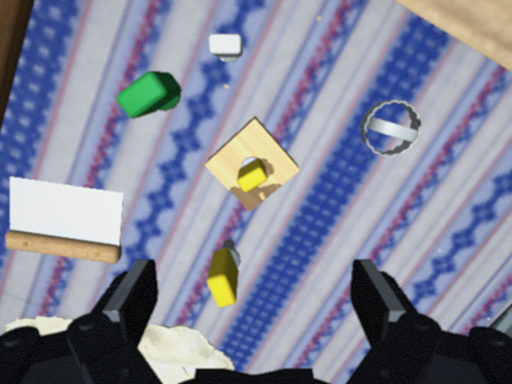

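```bash
python3 - <<'E'
from h import *
a=cv2.imread("pics/w1.png")
cv2.imwrite("pics/w1c.png",cv2.resize(a[110:220,195:305],(660,600) and (600,600),interpolation=2))
hsv=cv2.cvtColor(a,cv2.COLOR_BGR2HSV)
m=cv2.inRange(hsv,(22,180,150),(34,255,255))[110:220,195:305]
n,l,st,c=cv2.connectedComponentsWithStats(m)
for i in range(1,n):
    if st[i][4]>30:
        pts=np.argwhere(l==i)[:,::-1].astype(np.float32)+[195,110]
        print(st[i],c[i]+[195,110],cv2.minAreaRect(pts.astype(np.float32)))
        for p in cv2.boxPoints(cv2.minAreaRect(pts.astype(np.float32))): print(p,at("wrist",*p,78))
for u,v in((254,117),(299,165),(206,163),(249,211)): print(at("wrist",u,v,34))
E
```

```text
[ 43  57  28  25 303] [251.31023102 179.98679868] ((251.83938598632812, 179.01036071777344), (15.40405559539795, 27.0650691986084), 59.74356460571289)
[236.26944 179.17616] [ 481.3 -280.    78. ]
[259.64767 165.53886] [ 462.6 -268.    78. ]
[267.40933 178.84456] [ 469.7 -257.3   78. ]
[244.0311  192.48186] [ 488.8 -269.3   78. ]
[ 434.3 -287.2   34. ]
[ 455.  -229.6   34. ]
[ 492.2 -308.6   34. ]
[ 517.6 -251.2   34. ]
```

View pics/w1c.png

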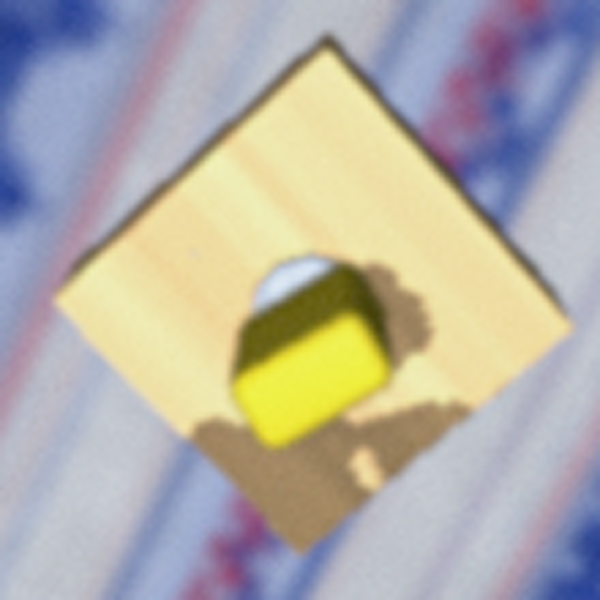

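Call:
drive_tool(targets=[[-0.3,2,-1,0,8.5],[-0.3,4,-2,0,17],[-0.3,6.5,-3,0,25.5],[-0.3,6.5,-3,10,34],[-0.3,6.5,-3,25,42.5],[-0.3,6.5,-3,40,51],[-0.3,6.5,-3,60,59],[-0.3,6.5,-3,90,59],[-0.3,6.5,-3,100,59],[-0.3,6.5,-3,100,59]])

```text
clock: 2.35
position: [474.1, -270.8, 99.8]
ee_rot: [0.281, 0.96, -0.0, -0.002]
contact_force: [0.2, 0.3, -1.1]
gripper_width: 55.2
grasp_force: 0.0
```

```bash
python3 - <<'E'
from h import *
s=arm.read_state(); print(s["clock"],s["position"],s["ee_rot"],s["joints"],s["gripper_width"])
a=arm.get_image("wrist")
cv2.imwrite("pics/w2.png",a)
E
```

```text
2.35 [ 474.13321323 -270.77792223   99.8058252 ] [ 2.81393073e-01  9.59590831e-01 -1.63452528e-04 -1.83021467e-03] [-2.21826846e-01  3.87215323e-01 -3.58493964e-01  1.27882993e-04
 -8.28760835e-01 -1.91954814e+00] 55.24142924447579
```

View pics/w2.png

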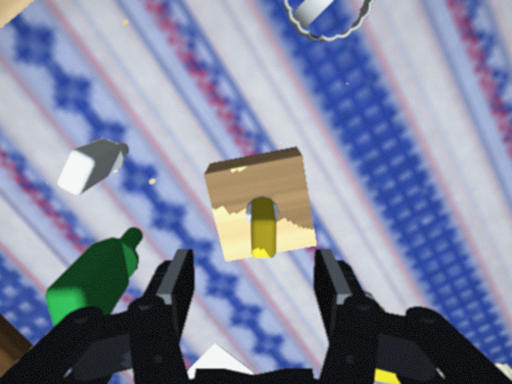

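```bash
python3 - <<'E'
from h import *
a=cv2.imread("pics/w2.png")
hsv=cv2.cvtColor(a,cv2.COLOR_BGR2HSV)
m=cv2.inRange(hsv,(20,150,60),(36,255,255))[190:270,235:295]
n,l,st,c=cv2.connectedComponentsWithStats(m)
i=1+np.argmax(st[1:,4]);print(st[i],c[i]+[235,190])
s=arm.read_state();print(s["position"])
Q=R.from_quat(s["ee_rot"]).as_matrix()
for p in ((262,253),(263,208)):
  for z in (78,34):
    w=at("wrist",*p,z);print(p,z,w,Q.T@(w-s["position"]))
w=at("wrist",206,168,34),at("wrist",300,150,34),at("wrist",316,245,34),at("wrist",225,261,34)
print(w,np.mean(w,0),Q.T@(np.mean(w,0)-s["position"]))
E
```

```text
[  17    8   24   59 1266] [262.79936809 228.25513428]
[ 475.19344757 -270.92438024  101.24823502]
(262, 253) 78 [ 483.9 -271.8   78. ] [-7.81357585  3.97572059 23.24204972]
(262, 253) 34 [ 504.7 -283.8   34. ] [-31.82045092   5.12326483  67.23060609]
(263, 208) 78 [ 461.8 -257.3   78. ] [18.61704955  4.26191582 23.25360501]
(263, 208) 34 [ 476.8 -265.4   34. ] [ 1.59773823  5.56419749 67.24516221]
(array([ 434.2, -281.5,   34. ]), array([ 456.4, -225.3,   34. ]), array([ 519.5, -249.2,   34. ]), array([ 496.1, -308.9,   34. ])) [ 476.55  -266.225   34.   ] [ 1.36315802  4.73468142 67.24562525]
```

Call:
drive_tool(targets=[[-0.3,1,4,15,0],[-0.3,1,4,30,0],[-0.3,1,4,45,0],[-0.3,1,4,55,0],[-0.3,1,4,58,0],[0.3,1,4,58,0],[1,1,4,58,0],[1,1,4,58,0],[1,1,4,58,0],[1,1,4,58,0],[1,1,4,58,0]])

```text
clock: 3.5
position: [477.2, -266.2, 44.3]
ee_rot: [0.28, 0.96, -0.0, 0.001]
contact_force: [-0.4, 0.4, 6.0]
gripper_width: 13.0
grasp_force: 59.1
```

Call:
drive_tool(targets=[[1,0,0,-10,0],[1,0,0,-30,0],[1,0,0,-60,0],[1,0,0,-95,0],[1,15,34,-95,-8],[1,35,78,-95,-16],[1,55,122,-95,-24],[1,75,166,-95,-32],[1,95,210,-95,-40],[1,114,254,-95,-48],[1,130,292,-95,-50],[1,130,292,-95,-50]])

```text
clock: 4.7
position: [525.0, 54.2, 138.6]
ee_rot: [-0.154, 0.988, 0.0, 0.001]
contact_force: [-0.2, 0.1, 0.3]
gripper_width: 13.1
grasp_force: 58.8
```

Call:
drive_tool(targets=[[1,-20,40,0,0],[1,-40,80,0,0],[1,-60,120,0,0],[1,-80,160,0,0],[1,-94,187,0,0],[1,-94,187,0,0],[1,-94,187,0,0]])

```text
clock: 5.4
position: [557.3, 256.3, 137.7]
ee_rot: [-0.151, 0.988, -0.0, -0.001]
contact_force: [0.1, -0.4, -0.4]
gripper_width: 13.3
grasp_force: 58.9
```

```bash
python3 - <<'E'
from h import *
s=arm.read_state(); print(s["clock"],s["position"],s["ee_rot"],s["joints"],s["gripper_width"])
a=arm.get_image("wrist")
cv2.imwrite("pics/w3.png",a)
cv2.imwrite("pics/w3b.png",cv2.resize(a,(798,598),interpolation=2))
E
```

```text
5.4 [557.29963699 256.28798023 137.69088282] [-1.51349672e-01  9.88479732e-01 -3.61083567e-04 -9.82705758e-04] [ 6.94389425e-01  4.44249756e-01 -1.47293253e-01 -4.76561216e-04
 -9.81309447e-01 -1.96105318e+00] 13.331249330381295
```

View pics/w3b.png

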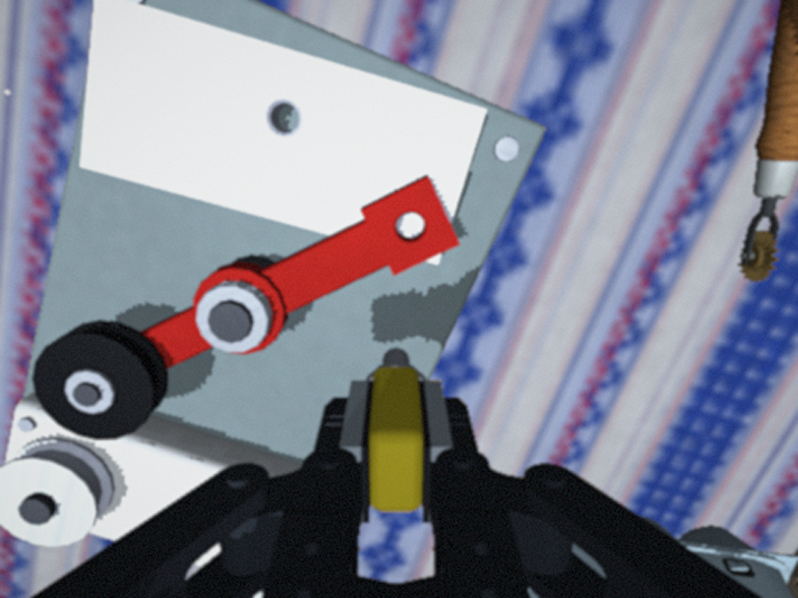

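```bash
python3 - <<'E'
from h import *
s=arm.read_state();P=s["position"];Q=R.from_quat(s["ee_rot"]).as_matrix()
k=512/798
d={}
for n,u,v,z in(("hole",410.5,225.5,44),("lock",284,117.5,32),("piv",231,320,62)):
    d[n]=w=at("wrist",u*k,v*k,z,s); print(n,w,np.round(Q.T@(w-P),1))
p=d["piv"][:2];h=d["hole"][:2]-p;l=d["lock"][:2]-p
print(np.hypot(*h),np.hypot(*l),np.degrees(np.arctan2(h[1],h[0])),np.degrees(np.arctan2(l[1],l[0])))
print("takeup",np.arctan2(h[0]*l[1]-h[1]*l[0],h@l))
# foot
p_=arm.camera_params("wrist");T=np.linalg.inv(np.array(p_["tool_from_camera"]));f=192/np.tan(np.radians(p_["fov_y"])/2)
for x in(-4,-2,0,2,4):
    c=T@[x,0,38.3,1];print(x,(f*c[0]/c[2]+p_["cx"])/k,(f*c[1]/c[2]+p_["cy"])/k)
E
```

```text
hole [517.6 249.8  44. ] [39.4  6.4 93.9]
lock [490.4 182.3  32. ] [ 85.5 -49.9 106.1]
piv [578.2 185.6  62. ] [  0.8 -73.   75.9]
88.283633817373 87.86199405886491 133.3476953223487 -177.84752717386755
takeup 0.8518040581442863
-4 396.52284039051926 367.1120276600717
-2 396.5296690609179 362.2730858844736
0 396.53654201676636 357.40276249272887
2 396.54345969026764 352.5007512165638
4 396.5504225192672 347.56674178933827
```

Call:
drive_tool(targets=[[1,20,3,10,0],[1,39,6.4,25,0],[1,39,6.4,40,0],[1,39,6.4,49,0],[1,39,6.4,51,0],[1,39,6.4,53,0],[1,39,6.4,55,0],[1,39,6.4,57,0],[1,39,6.4,57,0]])

```text
clock: 6.35
position: [518.9, 251.1, 81.3]
ee_rot: [-0.151, 0.989, 0.0, -0.0]
contact_force: [-0.8, -0.4, -0.7]
gripper_width: 13.3
grasp_force: 58.9
```

```bash
python3 - <<'E'
from h import *
s=arm.read_state(); print(s["clock"],s["position"],s["contact_force"])
a=arm.get_image("wrist")
cv2.imwrite("pics/w4.png",cv2.resize(a[100:340,120:400],(700,600),interpolation=2))
E
```

```text
6.35 [518.88530435 251.06870148  81.27708413] [-0.77555232 -0.37720769 -0.6562683 ]
```

View pics/w4.png

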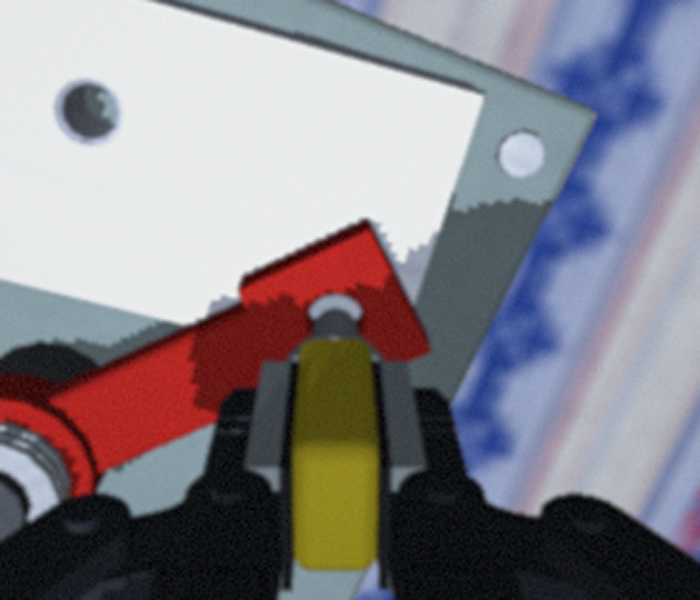

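Call:
drive_tool(targets=[[1,0,0,1.5,0],[1,0,0,3,0],[1,0,0,4.5,0],[1,0,0,6,0],[1,0,0,6,0],[1,0,0,6,0],[1,0,0,6,0]])

```text
clock: 7.1
position: [518.9, 251.1, 75.4]
ee_rot: [-0.151, 0.988, 0.0, 0.0]
contact_force: [0.3, 0.6, -0.7]
gripper_width: 13.1
grasp_force: 58.9
```

```bash
python3 - <<'E'
from h import *
s=arm.read_state();P=s["position"];Q=R.from_quat(s["ee_rot"]).as_matrix()
for a in np.linspace(132.8,181.7,11):
    w=np.array([580.1+90*np.cos(np.radians(a)),184.9+90*np.sin(np.radians(a)),P[2]])
    print(round(a,1),np.round(Q.T@(w-P),1))
w=np.array([490.4,182.3,P[2]]);print(np.round(Q.T@(w-P),1))
E
```

```text
132.8 [-0.  -0.2 -0. ]
137.7 [ 6.8 -3.8 -0. ]
142.6 [13.2 -7.9 -0. ]
147.5 [ 19.3 -12.6  -0. ]
152.4 [ 25.  -17.8  -0. ]
157.2 [ 30.2 -23.5  -0. ]
162.1 [ 34.8 -29.5  -0. ]
167.0 [ 39. -36.  -0.]
171.9 [ 42.6 -42.8  -0. ]
176.8 [ 45.6 -49.8  -0. ]
181.7 [ 48.  -57.1  -0. ]
[ 47.7 -57.1  -0. ]
```

Call:
drive_tool(targets=[[1,0,0,1.5,0],[1,7,-4,1.5,0],[1,13,-8,1.5,0],[1,19.3,-12.6,1.5,0],[1,25,-18,1.5,0],[1,30,-23.5,1.5,0],[1,35,-29.5,1.5,0],[1,39,-36,1.5,0],[1,42.6,-43,1.5,0],[1,45.6,-50,1.5,0],[1,48,-57,1.5,0],[1,48,-57,1.5,0]])

```text
clock: 8.3
position: [490.9, 183.0, 74.7]
ee_rot: [-0.151, 0.989, 0.001, 0.002]
contact_force: [2.1, 6.1, 0.4]
gripper_width: 13.0
grasp_force: 59.0
```

```bash
python3 - <<'E'
from h import *
s=arm.read_state(); print(s["clock"],s["position"],s["contact_force"])
a=arm.get_image("wrist")
cv2.imwrite("pics/w5.png",cv2.resize(a[100:340,120:400],(700,600),interpolation=2))
E
```

```text
8.3 [490.85865931 183.00192646  74.67218176] [2.14258493 6.1334277  0.44317859]
```

View pics/w5.png

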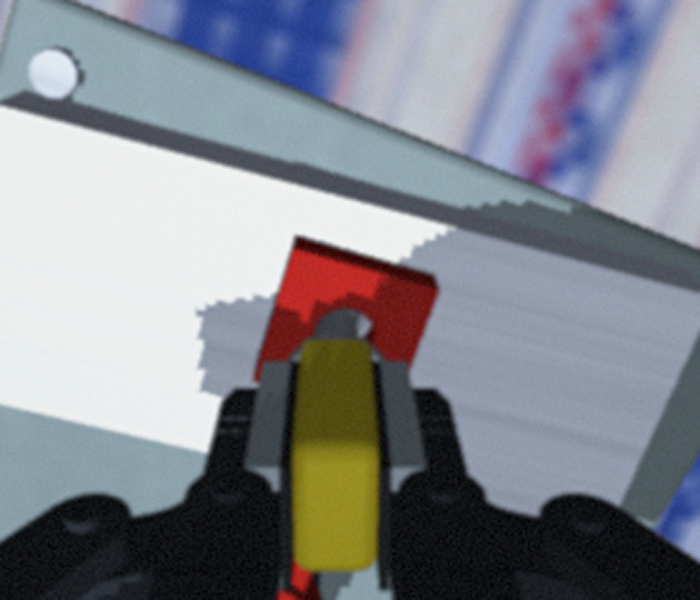

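Call:
drive_tool(targets=[[1,0,0,1.5,0],[1,0,0,3,0],[1,0,0,4,0],[1,0,0,5,0],[1,0,0,5.5,0],[1,0,0,5.5,0]])

```text
clock: 8.95
position: [490.8, 183.6, 69.5]
ee_rot: [-0.151, 0.988, 0.001, 0.002]
contact_force: [1.3, 5.8, 2.7]
gripper_width: 13.0
grasp_force: 59.5
```

Call:
drive_tool(targets=[[1,0,0,0.7,0],[1,0,0,1.4,0],[1,0,0,2,0],[1,0,0,2,0]])

```text
clock: 9.35
position: [490.8, 183.7, 67.6]
ee_rot: [-0.151, 0.988, 0.001, 0.002]
contact_force: [0.2, 5.9, 3.6]
gripper_width: 12.9
grasp_force: 59.6
```

Call:
drive_tool(targets=[[1,0,0,1,0],[1,0,0,2,0],[1,0,0,3,0],[1,0,0,4,0],[1,0,0,5,0],[1,0,0,5,0]])

```text
clock: 9.95
position: [490.8, 183.6, 62.5]
ee_rot: [-0.151, 0.988, 0.001, 0.002]
contact_force: [0.3, 6.2, 2.3]
gripper_width: 13.2
grasp_force: 59.5
```

Call:
drive_tool(targets=[[1,0,0,1,0],[1,0,0,2,0],[1,0,0,3,0],[1,0,0,4,0],[1,0,0,5,0],[1,0,0,6,0],[1,0,0,6,0]])

```text
clock: 10.65
position: [490.8, 183.7, 56.5]
ee_rot: [-0.151, 0.988, 0.001, 0.002]
contact_force: [0.6, 5.9, 2.1]
gripper_width: 13.2
grasp_force: 59.5
```

Call:
drive_tool(targets=[[1,0,0,0.7,0],[1,0,0,1.4,0],[1,0,0,1.8,0],[1,0,0,1.8,0]])

```text
clock: 11.05
position: [490.9, 183.7, 54.8]
ee_rot: [-0.152, 0.988, 0.001, 0.002]
contact_force: [0.5, 5.8, 3.2]
gripper_width: 13.3
grasp_force: 59.6
```

Call:
drive_tool(targets=[[1,0,0,0.4,0],[1,0,0,0.8,0],[1,0,0,0.8,0]])

```text
clock: 11.35
position: [490.9, 183.7, 54.2]
ee_rot: [-0.152, 0.988, 0.001, 0.002]
contact_force: [-0.7, 6.4, 4.8]
gripper_width: 13.6
grasp_force: 59.9
```

Call:
drive_tool(targets=[[1,0,0,0.5,0],[1,0,0,1,0],[1,-0.3,0.9,1,0],[1,-0.6,1.9,1,0],[1,-0.6,1.9,1,0]])

```text
clock: 11.85
position: [490.9, 184.7, 54.2]
ee_rot: [-0.152, 0.988, 0.0, 0.001]
contact_force: [-0.5, 2.9, 11.0]
gripper_width: 13.4
grasp_force: 60.8
```

Call:
drive_tool(targets=[[1,0,0,0.4,0],[1,0,0,0.8,0],[1,0,0,0.8,0]])

```text
clock: 12.15
position: [490.9, 184.7, 54.1]
ee_rot: [-0.152, 0.988, 0.0, 0.001]
contact_force: [-2.2, 1.2, 16.3]
gripper_width: 13.5
grasp_force: 61.6
```

Call:
drive_tool(targets=[[1,0,0,-1.5,0],[0.3,0,0,-1.5,0],[0,0,0,-1.5,0],[-0.3,0,0,-1.5,0],[-0.3,0,0,-1.5,0],[-0.3,0,0,-20,0],[-0.3,0,0,-50,0],[-0.3,0,0,-90,0],[-0.3,0,0,-110,0],[-0.3,0,0,-110,0]])

```text
clock: 13.15
position: [491.5, 185.1, 164.1]
ee_rot: [-0.151, 0.988, 0.001, 0.003]
contact_force: [-0.6, -1.3, 0.4]
gripper_width: 55.3
grasp_force: 0.0
```

```bash
python3 - <<'E'
from h import *
s=arm.read_state(); print(s["clock"],s["position"],s["contact_force"],s["gripper_width"])
a=arm.get_image("wrist")
cv2.imwrite("pics/w6.png",cv2.resize(a,(768,576),interpolation=2))
E
```

```text
13.15 [491.54356769 185.1352477  164.06666482] [-0.55967266 -1.29152625  0.35042637] 55.32835380269464
```

View pics/w6.png

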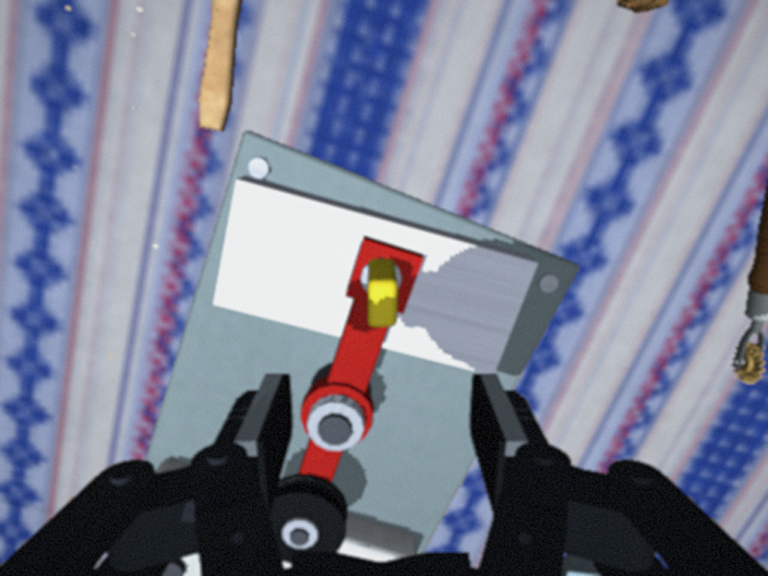

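The last picture shows the pin upright at (380,285), with its collar on the red arm. The arm is held back over the lock hole and the gripper is clear.

```bash
python3 -c "
from bench import arm
print(arm.job_done())"
```

```text
the job is handed in; nothing more can be done
None
```

The locking pin is in the lock hole with its collar on the red arm, which is held about 0.84 rad back from rest; I let go and handed the job in at about 13 s, highest force read 16 N, verdict not shown.

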